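# Function-test the bench emergency stop

### The arm

A 7-joint arm with a two-finger parallel gripper is mounted at the origin on the work surface. World frame = base frame: x ahead of the robot, y to its left, z up, the work surface at z = 0. Lengths are in mm, angles in rad, forces in N, time in s.
With the tool pointing down it reaches from about 425 to 1025 mm from the base axis. Payload 9.4 kg.
Tool frame: the origin (TCP) lies at the very end of the fingers, on their centre line; the grasp point (between the pads) lies 19 mm behind it; z points along the fingers, y is the line along which they close (so a half turn about z gives the same grasp; the last joint's range is limited). The gripper opens to 85 mm and grips with 20 to 120 N. Pads are 22 mm wide; open, the fingers measure 114 mm over their backs; the gripper's body (76 mm by 85 mm) begins 54 mm behind the grasp point. The pads swing forward as they close: fully open they stand 13 mm farther back than shut.
Start: joints at [-1.273, 0.599, -0.003, 1.599, 0.002, 0.943, -0.08], TCP at [265.418, 674.668, 192.675] pointing down, gripper open.
Joint ranges: [-2.57, 2.57], [-0.35, 1.97], [-1.29, 1.29], [0.11, 2.56], [-1.05, 4.19], [0.11, 1.86], [-2.63, 2.63]. Speed limits (rad/s): [2.22, 2.22, 3.01, 3.01, 3.14, 3.14, 3.14].

### API

Orientations are given as a unit quaternion [w, x, y, z].
In Python, from plant import sense, eyes, bot gives the robot as it stands. The module is installed in compiled form; this text tells all that it offers.
- The arm moves only by the tool move_arm, never from a script. Its argument "commands" is a list of rows, each a list of 2 entries, a list of its own where there are three numbers: the shift along the tool's x, y, z in cm, then the turn, a rotation vector about the tool's x, y, z in rad. A call has 1 to 12 rows; each row is the pose to reach, as a shift and turn from the pose commanded when the call began, along the tool's axes at that moment; what a row does not reach only later rows make up. A row lasts 1/10 s, in which the tool goes at most 50 mm and 8.59 degrees, less where a joint would pass 70% of its speed; a pose out of reach is approached as far as the arm can. A call with a gripper value outside its range is refused whole. "grip" is the opening, from 0 (shut) to 1 (fully open), set as the call begins (left out, the last holds). The fingers move at their own pace and stop on an object; "force" is the grip in N (left out, the last holds). Time passes only in rows, so rows that repeat a pose let the fingers close. It gives the time, the measured TCP pose, the force, the opening and the grip force at its end, in the units of the state.
- sense(): the state, without advancing time (a new reading comes with each control period).
- eyes.snapshot(name): name is "scene" or "top"; returns a dict with "image" (420x560x3 uint8, red, green, blue), "z_map" (420x560 float32, mm along the optical axis (not along the pixel's ray), 0 where there is no reading), "mtx" (3x3 intrinsics, pixels), "position" and "orientation" of the camera in the world. Camera axes: x right, y down, z forward; pixel columns grow to the right and rows downward; lengths in mm; the calibration is good to about 2 mm. A picture is of the moment at which its call begins.
- bot.hand_in(): hands the job in; it is judged then, once.
The state is a dict: "t": time; "joints": joint angles; "qd": joint speeds; "joint_torque": joint torques, N m; "tool_pos": TCP position; "ee_rot": TCP orientation; "ft_force": force on the tool from outside, world axes, zero at the start; "moment": the same for the moment, N m; "width": finger opening in mm; "gripper_force": force on a finger pad.
Only numpy, scipy, OpenCV 4.12 (cv2) and the standard library are available. Lean on these libraries where they do the work, as an engineer would, in place of code of your own. Each camera call takes 0.05 s, during which the arm holds its last target. There are 200 camera calls.

### The job

Test the bench's emergency stop. Push the red mushroom button on the yellow box straight down until it latches and take your fingers off, so that it stays down by itself; then release it by pushing one of its three wings round clockwise (seen from above) with a fingertip until the button pops back up, let it spring back, and last press the green button on the grey box fully down and let go. Do not grip or pinch the red button, and leave the tape roll, the jar and the meter where they are.

Things in the scene. Friction and masses are not known exactly. Their poses are not given: they have to be found in the camera images.
- stop_box: Yellow emergency-stop box fixed to the bench, 94 x 94 mm, 52 mm high; origin at the centre of its underside on the bench, z up. The red mushroom button stands on its top, its axis is the box's z axis; a black collar of radius 21 mm and height 8 mm surrounds the stem on the box top.
- stop_top (a point): Centre of the flat top (20 mm across) of the red mushroom head, on the button's axis: 101 mm above the bench when up, 93 mm when latched. Its frame turns with the head. The domed cap has radius 25 mm; three radial wings stick out of it, along the frame's x axis and 120 degrees either side. Wing tops lie 10 mm, the wings' and cap's undersides 27 mm below this point.
- wing_tip (a point): Middle of the outer end of the wing along the head's x axis, 41 mm from the button's axis, at half the wing's height; moves with the head. Untwisted, the wing lies along the box's x axis. All three wings are alike: red with a white rib along the top, straight, 12 mm thick, 17 mm high, undersides 22 mm above the box top when up and 14 mm when latched.
- stop_press (a joint): How far the red button is pushed in, in m: 0 up, 0.008 fully down. A latching button: pushing takes about 16 N at the start, then less and less; past about 5 mm it snaps down by itself to 8 mm and stays there. Springs back to 0 (5 to 7 N) when the head is twisted 0.4 to 0.6 rad clockwise; the wings then rise 8 mm, so a fingertip beside a wing must reach lower than that or the wing rides up over it.
- stop_twist (a joint): Twist of the red head in rad: 0 at rest, grows clockwise seen from above, stop at 1.0. A spring turns it back to 0 when let go; turning it takes about 0.08 N m to start and 0.16 N m at 0.5 rad (2 to 5 N at a wing).
- reset_box: Grey box fixed to the bench, 80 x 80 mm, 52 mm high, with the green reset button in the centre of its top; origin at the centre of its underside, z up.
- reset_top (a point): Centre of the green button's flat top (radius 16 mm), 74 mm above the bench when up, in an aluminium collar of radius 24 mm whose top is 10 mm below it.
- reset (a joint): How far the green button is pressed, in m: 0 up, 0.006 fully down; a spring button, fully down at 5 N, that comes back by itself.
- tape: Roll of red tape lying flat, 90 mm outer and 72 mm inner diameter, 22 mm high, loose; origin at the centre of its underside. Leave it alone.
- jar: Small glass jar with a white cap, 52 mm diameter, 65 mm high, loose; origin at the centre of its underside. Leave it alone.
- meter: Orange hand multimeter lying flat, 130 x 68 mm, 30 mm high (38 mm at its dial), loose, long along its x axis; origin at the centre of its underside. Leave it alone.
There are look-alikes about, which are no part of the job. There is more than one size of the stop_box; the job needs the middle-sized.

How it is judged:
By the outcome, as a careful person would: the job done as asked, in the order asked, and still so for the second after the job is handed in, with the robot touching nothing.
It also fails if it takes over 51 s, if anything falls off the work surface, if the arm or the gripper's body presses on something with over 40 N, if the wrist force passes 120 N, or if a joint passes its speed limit or range.

## Working session

There is one attempt and no reset: what is moved stays moved. The work goes in short steps, Python scripts to look and compute and a tool call to move; the robot and the scene stay as the last step left them, time stands still between calls to the robot, and variables do not carry over. Pictures are saved under pics/ and viewed, at most 10 in all, crops included, and the job is handed in when it is done.

Besides the shell and the picture viewer there is one more tool, called after "Request:" as name(argument=value, ...) on one line, values as JSON. move_arm: Moves the arm, as the interface text tells. Its arguments: {"type":"object","properties":{"commands":{"type":"array","items":{"type":"array"}},"grip":{"type":"number"},"force":{"type":"number"}},"required":["commands"]}

```bash
mkdir -p pics
cat > h.py <<'E'
import numpy as np, cv2
from plant import sense, eyes, bot
from scipy.spatial.transform import Rotation as R
def rot(q): return R.from_quat([q[1],q[2],q[3],q[0]]).as_matrix()
def snap(n):
    s=eyes.snapshot(n); o=s["orientation"]; o=np.array(o)
    s["R"]=rot(o) if o.size==4 else o
    return s
def cloud(s):
    z=s["z_map"]; v,u=np.mgrid[:z.shape[0],:z.shape[1]]
    K=s["mtx"]; c=np.stack([(u-K[0,2])/K[0,0]*z,(v-K[1,2])/K[1,1]*z,z],-1)
    return c@s["R"].T+np.array(s["position"])
def plane(s,u,v,h):
    K=s["mtx"]; d=s["R"]@np.array([(u-K[0,2])/K[0,0],(v-K[1,2])/K[1,1],1]); p=np.array(s["position"])
    return p+d*(h-p[2])/d[2]
E
python3 - <<'E'
from h import *
for n in("scene","top"):
    s=snap(n); cv2.imwrite(f"pics/{n}0.png",s["image"][...,::-1]); np.savez(f"{n}0.npz",**{k:np.array(v) for k,v in s.items()})
    print(n,s["position"],s["mtx"][0,0])
    P=cloud(s); hsv=cv2.cvtColor(s["image"],cv2.COLOR_RGB2HSV)
    for nm,lo,hi in(("yel",(22,120,80),(35,255,255)),("grn",(45,100,50),(85,255,255)),("red",(0,150,80),(6,255,255))):
        m=cv2.inRange(hsv,lo,hi); k,l,st,c=cv2.connectedComponentsWithStats(m)
        for i in range(1,k):
            if st[i,4]>60:
                q=P[(l==i)&(s["z_map"]>0)]
                print(nm,c[i].round(),st[i,4],np.median(q,0).round(),np.percentile(q,2,axis=0).round(),np.percentile(q,98,axis=0).round())
st=sense(); print(st)
E
```

```text
scene [1093.12929975 -119.61479156 1050.23142624] 539.9153452361693
yel [329. 150.] 1921 [412. 216.  66.] [333. 179.  12.] [443. 304.  72.]
yel [243. 168.] 633 [378.  26.  29.] [334. -22.  25.] [429.  94.  33.]
yel [356. 164.] 121 [434. 287.  24.] [429. 265.   7.] [437. 309.  39.]
yel [323. 238.] 1394 [615. 137.  50.] [548. 100.  11.] [649. 205.  57.]
yel [425. 256.] 728 [707. 334.  34.] [663. 315.   7.] [730. 382.  41.]
grn [263. 171.] 219 [400.  71.  30.] [377.  51.  25.] [421.  91.  34.]
grn [154. 256.] 165 [ 570. -202.   73.] [ 557. -215.   67.] [ 583. -190.   77.]
grn [461. 306.] 923 [814. 375.   2.] [776. 345.  -1.] [865. 413.   7.]
red [334. 126.] 664 [388. 238. 125.] [358. 202. 101.] [426. 277. 135.]
red [326. 222.] 445 [600. 150.  96.] [578. 121.  77.] [627. 172. 103.]
red [431. 247.] 200 [699. 346.  66.] [685. 329.  42.] [715. 362.  72.]
red [255. 299.] 504 [692. -26.  20.] [650. -67.   7.] [733.  15.  24.]
top [ 382.72338469   46.47901503 1105.16309111] 519.745122555784
yel [144. 141.] 425 [681. 334.  35.] [660. 314.  27.] [728. 373.  40.]
yel [126. 134.] 73 [709. 376.  36
[... 695 characters left out ...]
0.1, 'joints': array([-1.27268617,  0.60005912, -0.00254348,  1.60004716,  0.00179649,
        0.9429117 , -0.07979043]), 'qd': array([-0.00135925, -0.00152468,  0.00029711, -0.00326654, -0.0005913 ,
       -0.00218506,  0.00150194]), 'joint_torque': array([ 5.64201750e-03, -7.77990389e+01,  1.57005742e+00, -2.58623940e+01,
        1.26026847e-02,  5.48794676e-03, -3.43426927e-05]), 'tool_pos': array([265.25993748, 674.21667403, 191.89421332]), 'ee_rot': array([-6.84143693e-05,  1.86277526e-01,  9.82496909e-01, -7.08284214e-04]), 'ft_force': array([0.11188205, 0.24163661, 0.19677173]), 'moment': array([ 0.01069625, -0.01539798, -0.02422346]), 'gripper_force': 0.0, 'width': 85.51415751581176}
```

View pics/scene0.png

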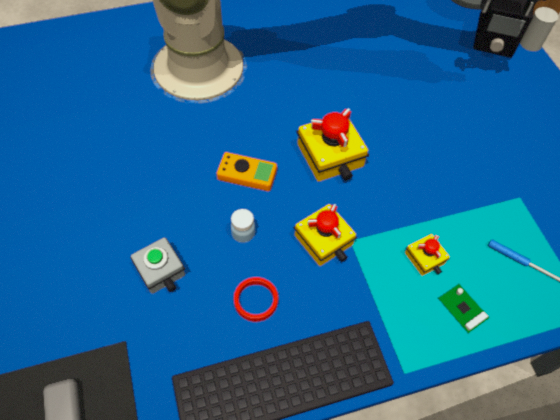

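View pics/top0.png

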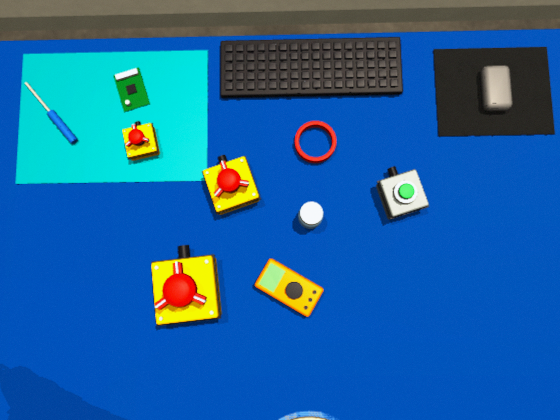

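Candidates for the stop box: large one at scene (334,126), middle one at (326,222), small one at (431,247). The middle one is about 94 mm across with its top near z≈101, so it matches. The red tape ring at (255,299) and the meter's green screen at (263,171) are not buttons. The green reset button is at (154,256). Next I'll measure precisely and check a close crop.

Run:
```python
from h import *
crops=[]
for n,(bx,by),(gx,gy) in(("scene",(326,230),(154,256)),("top",(231,182),(406,191))):
    s=dict(np.load(f"{n}0.npz")); P=cloud(s); im=s["image"]; hsv=cv2.cvtColor(im,cv2.COLOR_RGB2HSV)
    u0,v0=bx-45,by-45; crops.append(cv2.resize(im[v0:v0+90,u0:u0+90],(400,400),interpolation=cv2.INTER_CUBIC))
    W=np.zeros(im.shape[:2],bool); W[v0:v0+90,u0:u0+90]=1
    red=(cv2.inRange(hsv,(0,130,70),(8,255,255))>0)|(cv2.inRange(hsv,(172,130,70),(180,255,255))>0)
    yel=cv2.inRange(hsv,(20,110,70),(36,255,255))>0
    near=W&(np.hypot(P[...,0]-597,P[...,1]-150)<75)
    m=near&yel&(P[...,2]>48)&(P[...,2]<58)
    # cast on plane 52
    vv,uu=np.nonzero(m); q=np.array([plane(s,u,v,52)[:2] for u,v in zip(uu,vv)],np.float32)
    print(n,"box rect",cv2.minAreaRect(q),"zmed",np.median(P[m][:,2]))
    t=near&red&(P[...,2]>99); print(" flat top",P[t].mean(0).round(1),t.sum(), P[near&red][:,2].max())
    # mm radius fit: red blob points z>75: tip directions
    c=P[t].mean(0)
    r=near&(P[...,2]>70)&(P[...,2]<96)
    d=P[r][:,:2]-c[:2]; rad=np.hypot(*d.T); a=np.degrees(np.arctan2(d[:,1],d[:,0]))
    k=(rad>29)&(rad<44); print(" wing angles",np.histogram(a[k],bins=np.arange(-180,181,15)))
    for lo in np.arange(-180,180,1):pass
    z=np.exp(3j*np.radians(a[k])).mean(); print(" 3-fold phase deg",np.degrees(np.angle(z))/3,abs(z))
    G=np.zeros_like(W); G[gy-25:gy+25,gx-25:gx+25]=1
    g=G&(cv2.inRange(hsv,(45,100,50),(85,255,255))>0)
    vv,uu=np.nonzero(g); (u,v)=cv2.minEnclosingCircle(np.stack([uu,vv],1).astype(np.float32))[0]
    print(" green",P[g].mean(0).round(1),plane(s,u,v,74).round(1))
    for nm,pt in(("jar",None),):
        w=(np.hypot(P[...,0]-540,P[...,1]+5)<60)&(P[...,2]>55)&(P[...,2]<75); print(" jar",P[w].mean(0).round(),w.sum())
cv2.imwrite("pics/crop.png",np.hstack(crops)[...,::-1])
print(rot(sense()["ee_rot"]).round(3))
```

```text
scene box rect ((595.0446166992188, 152.1553955078125), (92.69062042236328, 94.42324829101562), 18.87949562072754) zmed 51.37145458374715
 flat top [593.8 152.4 100.9] 126 104.33088250342814
 wing angles (array([ 0,  0,  0,  0, 12, 35,  0,  0,  0,  0,  0,  0, 16, 33,  3,  0,  0,
        0,  0,  0, 14, 19,  0,  0]), array([-180, -165, -150, -135, -120, -105,  -90,  -75,  -60,  -45,  -30,
        -15,    0,   15,   30,   45,   60,   75,   90,  105,  120,  135,
        150,  165,  180]))
 3-fold phase deg 18.806533677387492 0.9487609198592325
 green [ 573.7 -201.6   78.8] [ 570.5 -202.2   74. ]
 jar [529. -12.  64.] 365
top box rect ((592.01806640625, 151.68911743164062), (93.7838363647461, 92.64453887939453), 19.01052474975586) zmed 51.519582584368095
 flat top [592.8 152.  100.9] 167 105.50259158590904
 wing angles (array([ 0,  0,  0,  0, 17, 25,  0,  0,  0,  0,  0,  0,  7, 26,  0,  0,  0,
        0,  0,  0, 10, 35,  0,  0]), array([-180, -165, -150, -135, -120, -105,  -90,  -75,  -60,  -45,  -30,
        -15,    0,   15,   30,   45,   60,   75,   90,  105,  120,  135,
        150,  165,  180]))
 3-fold phase deg 18.968978424403314 0.9473801606686172
 green [ 566.9 -202.7   79.7] [ 568.1 -204.1   74. ]
 jar [527. -13.  65.] 412
[[-0.931  0.366 -0.   ]
 [ 0.366  0.931 -0.001]
 [-0.    -0.001 -1.   ]]
```

View pics/crop.png

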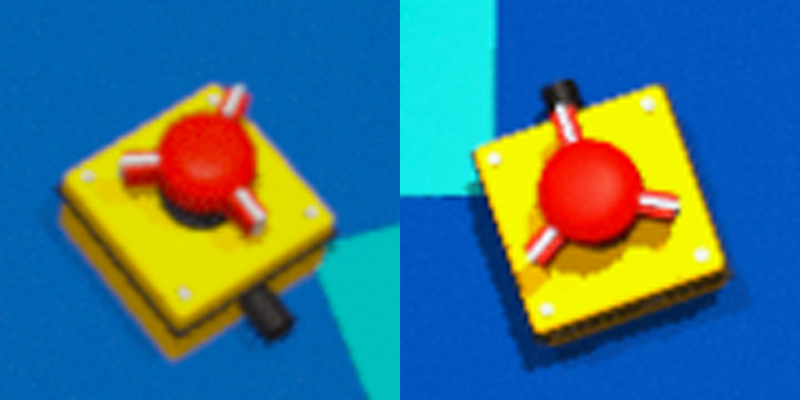

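The left crop (scene) and right crop (top) both show the middle box with its red head and three white-ribbed wings. The axis is at (593,152), the top is at z≈101 and the wings point to 19°, 139° and −101°. That matches the description. The green button is at (569,−203). I'll travel with the gripper shut and turn 0.34 rad, so that tool x lies along the 139° wing.

Request:
move_arm(commands=[[[-1,-0.7,0],[0,0,0.02]],[[-3,-2.2,0],[0,0,0.05]],[[-6,-4.4,0],[0,0,0.09]],[[-9,-6.6,0],[0,0,0.13]],[[-12,-8.9,0],[0,0,0.17]],[[-15,-11.1,0],[0,0,0.21]],[[-18,-13.3,0],[0,0,0.25]],[[-21,-15.5,0],[0,0,0.29]],[[-24,-17.7,0],[0,0,0.32]],[[-27,-19.9,0],[0,0,0.34]],[[-29,-21.4,0],[0,0,0.34]],[[-30,-22.1,0],[0,0,0.34]]], grip=0, force=20)

```text
t: 1.3
tool_pos: [465.2, 355.6, 192.8]
ee_rot: [0.0, 0.352, 0.936, -0.0]
ft_force: [-0.4, -0.2, -0.8]
width: 0.2
gripper_force: 0.0
```

Request:
move_arm(commands=[[[-2,-0.6,0],[0,0,0]],[[-5,-1.5,0],[0,0,0]],[[-8,-2.4,0],[0,0,0]],[[-11,-3.4,0],[0,0,0]],[[-14,-4.3,0],[0,0,0]],[[-17,-5.2,0],[0,0,0]],[[-20,-6.1,1],[0,0,0]],[[-22,-6.7,3],[0,0,0]],[[-23.36,-7.15,5],[0,0,0]],[[-23.36,-7.15,6.3],[0,0,0]],[[-23.36,-7.15,7],[0,0,0]],[[-23.36,-7.15,7],[0,0,0]]])

```text
t: 2.5
tool_pos: [592.2, 153.5, 121.9]
ee_rot: [-0.001, 0.349, 0.937, -0.0]
ft_force: [0.9, 0.2, -0.3]
width: 0.3
gripper_force: 0.0
```

Run:
```python
from h import *
s=snap("scene"); c=[cv2.resize(s["image"][150:270,270:390],(400,400),interpolation=cv2.INTER_CUBIC)]
s=snap("top"); c.append(cv2.resize(s["image"][110:230,170:290],(400,400),interpolation=cv2.INTER_CUBIC))
cv2.imwrite("pics/over.png",np.hstack(c)[...,::-1]); st=sense(); print(st["t"],st["tool_pos"],st["ft_force"],st["joints"])
```

```text
2.6 [593.04157265 153.45880318 123.17940518] [-0.15110343 -0.38737517  0.03384535] [-0.40761207  0.54866748  0.09156837  1.9325714  -0.07827703  0.66323348
  0.58990541]
```

View pics/over.png

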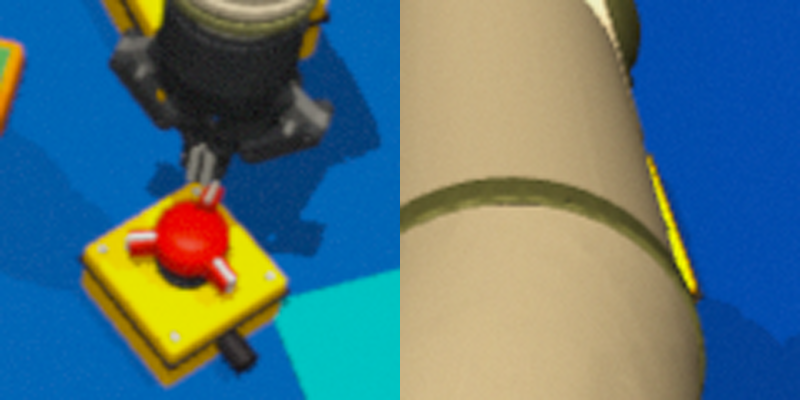

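The scene crop shows the shut fingertips at about crop (203,182), or scene pixel (331,205). The head top is at crop (190,225). I'll check this against the projection of the TCP.

Run:
```python
from h import *
s=dict(np.load("scene0.npz"))
def pr(p):
    c=s["R"].T@(np.array(p)-s["position"]); w=s["mtx"]@c; return (w[:2]/w[2]).round(1)
print(pr([593,153.5,123]),pr([593.3,152.1,101]))
```

```text
[328.4 211.3] [326.7 217.1]
```

Run:
```python
from h import *
s=snap("scene"); P=cloud(s); im=s["image"]
w=(np.hypot(P[...,0]-593,P[...,1]-153)<40)&(P[...,2]>108)&(P[...,2]<200)
vv,uu=np.nonzero(w)
for v in sorted(set(vv))[-14:]:
    k=vv==v; print(v,uu[k].min(),uu[k].max(),P[w][k].mean(0).round(),im[v,int(uu[k].mean())])
print(sense()["tool_pos"])
cv2.imwrite("pics/tip.png",cv2.resize(im[185:240,300:355],(550,550),interpolation=cv2.INTER_NEAREST)[...,::-1])
```

```text
192 331 332 [595. 151. 199.] [39 43 39]
193 324 331 [593. 144. 194.] [38 36 37]
194 324 331 [595. 143. 195.] [62 62 59]
195 324 331 [596. 143. 193.] [84 83 78]
196 324 339 [598. 148. 189.] [116 114 105]
197 324 339 [600. 150. 188.] [92 89 83]
198 324 338 [600. 150. 185.] [104 102  93]
199 324 338 [600. 150. 181.] [109 108 100]
200 325 337 [602. 150. 180.] [110 108 102]
201 326 337 [602. 151. 178.] [117 115 105]
202 326 336 [602. 150. 174.] [118 118 108]
203 326 336 [602. 150. 171.] [124 121 111]
204 328 335 [603. 150. 169.] [116 113  96]
205 330 332 [604. 150. 166.] [147 115  90]
[593.33379634 153.29826748 123.47535529]
```

View pics/tip.png

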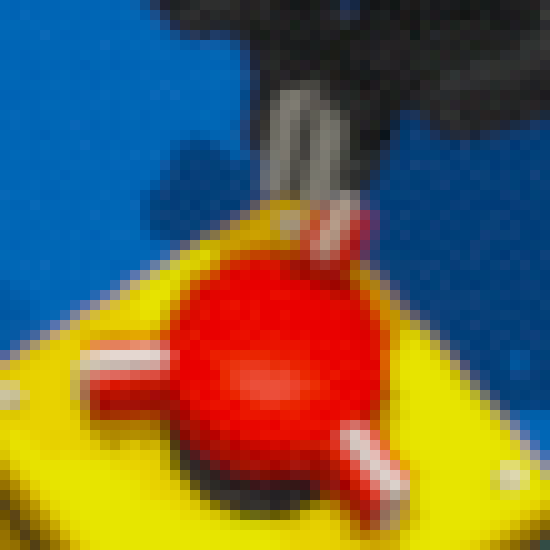

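The image and the depth map both put the visible fingertip higher than the reported TCP. I'll go down a little without touching and compare again.

Request:
move_arm(commands=[[[0,0,0.5],[0,0,0]],[[0,0,1],[0,0,0]],[[0,0,1.5],[0,0,0]],[[0,0,1.7],[0,0,0]],[[0,0,1.7],[0,0,0]]])

```text
t: 3.15
tool_pos: [593.0, 151.9, 105.2]
ee_rot: [-0.0, 0.35, 0.937, -0.0]
ft_force: [-0.1, -0.2, 0.5]
width: -0.2
gripper_force: 0.0
```

Run:
```python
from h import *
s=snap("scene"); P=cloud(s); im=s["image"]; a=np.load("scene0.npz"); P0=cloud(dict(a))
ch=(np.abs(im.astype(int)-a["image"].astype(int)).sum(-1)>60)
w=ch&(np.hypot(P[...,0]-593,P[...,1]-153)<60)&(P[...,2]>95)&(P[...,2]<200)
vv,uu=np.nonzero(w)
for v in sorted(set(vv))[-10:]:
    k=vv==v; print(v,uu[k].min(),uu[k].max(),P[w][k].mean(0).round(),s["z_map"][v,328:334:2].round(),a["z_map"][v,328:334:2].round())
st=sense(); print(st["tool_pos"],st["ft_force"],st["width"])
cv2.imwrite("pics/tip2.png",cv2.resize(im[150:240,285:375],(540,540),interpolation=cv2.INTER_NEAREST)[...,::-1])
```

```text
207 324 335 [602. 149. 155.] [1047. 1047. 1051.] [1169. 1130. 1125.]
208 324 334 [601. 149. 151.] [1053. 1050. 1053.] [1165. 1124. 1125.]
209 326 333 [602. 148. 149.] [1054. 1054. 1123.] [1170. 1125. 1125.]
210 326 330 [587. 155. 118.] [1117. 1053. 1123.] [1116. 1119. 1124.]
211 325 332 [579. 160.  99.] [1110. 1118. 1113.] [1107. 1113. 1116.]
212 326 331 [583. 160. 101.] [1106. 1112. 1109.] [1109. 1106. 1112.]
213 327 333 [586. 162. 101.] [1107. 1107. 1102.] [1108. 1105. 1110.]
214 327 336 [588. 163. 100.] [1104. 1106. 1102.] [1105. 1107. 1107.]
215 328 336 [589. 164.  98.] [1107. 1105. 1108.] [1104. 1100. 1107.]
216 331 331 [594. 161. 102.] [1101. 1101. 1104.] [1100. 1105. 1108.]
[593.19069578 152.01354882 105.464459  ] [-0.43399216 -0.46625403  0.35885171] 0.2415249940487513
```

View pics/tip2.png

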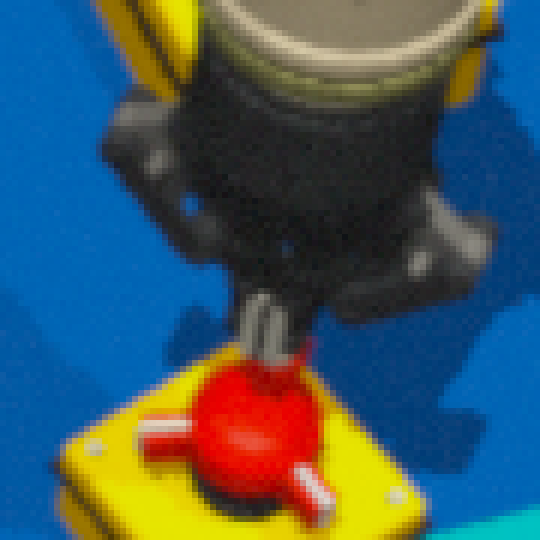

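The fingertip's lower edge appears at about crop (270,365), or scene (330,210). Depth puts it at z≈149 while the TCP reads 105, so the real tip may be about 43 mm higher than reported. The lateral position agrees. I'll go down with a force check on each step.

Request:
move_arm(commands=[[[0,0,0.3],[0,0,0]],[[0,0,0.6],[0,0,0]],[[0,0,0.8],[0,0,0]],[[0,0,0.8],[0,0,0]]])

```text
t: 3.6
tool_pos: [593.1, 152.0, 97.3]
ee_rot: [-0.0, 0.35, 0.937, -0.0]
ft_force: [0.3, 0.6, -0.7]
width: -0.5
gripper_force: 0.0
```

There's no contact at a reported 97, so the offset is real. Contact should come at a reported z of about 58.

Request:
move_arm(commands=[[[0,0,0.6],[0,0,0]],[[0,0,1.2],[0,0,0]],[[0,0,1.8],[0,0,0]],[[0,0,2.3],[0,0,0]],[[0,0,2.6],[0,0,0]],[[0,0,2.6],[0,0,0]]])

```text
t: 4.2
tool_pos: [593.0, 152.0, 71.1]
ee_rot: [-0.0, 0.35, 0.937, -0.0]
ft_force: [0.2, -1.1, 0.8]
width: 0.3
gripper_force: 0.0
```

Run:
```python
from h import *
s=snap("scene"); P=cloud(s); im=s["image"]
for v in range(205,226): print(v,P[v,322:337:3,2].round(), im[v,330])
st=sense(); print(st["tool_pos"],st["ft_force"])
cv2.imwrite("pics/tip3.png",cv2.resize(im[180:250,290:360],(560,560),interpolation=cv2.INTER_NEAREST)[...,::-1])
```

```text
205 [157. 161. 150. 176. 181.] [31 28 27]
206 [160. 156. 147. 167. 179.] [36 35 34]
207 [152. 154. 147. 160. 172.] [37 34 38]
208 [137. 151. 146. 160. 162.] [39 36 38]
209 [133. 144. 150. 154. 162.] [43 44 45]
210 [132. 140. 147. 156. 147.] [65 62 62]
211 [124. 139. 140. 148. 144.] [86 84 77]
212 [123. 137. 141. 135. 134.] [99 96 90]
213 [120. 131. 135. 136. 133.] [93 91 86]
214 [115. 126. 131. 131. 118.] [85 85 77]
215 [101. 125. 128. 128. 101.] [82 82 74]
216 [102. 120. 123. 124. 102.] [68 65 61]
217 [101. 114. 121. 119.  99.] [79 66 61]
218 [ 99. 115. 115. 101. 100.] [129  53  48]
219 [ 99.  99. 112. 105. 101.] [166  33  22]
220 [ 99. 102. 101.  97. 100.] [219  20   0]
221 [100.  99.  97.  99.  98.] [231  16   0]
222 [102.  97. 100. 100.  97.] [233  31   0]
223 [ 98. 100.  99.  96.  97.] [233  31   0]
224 [95. 97. 98. 95. 98.] [233  42   1]
225 [93. 98. 96. 96. 91.] [232  16   0]
[593.18488259 152.01095815  71.4396255 ] [ 0.25037902 -0.33801773  0.20558375]
```

View pics/tip3.png

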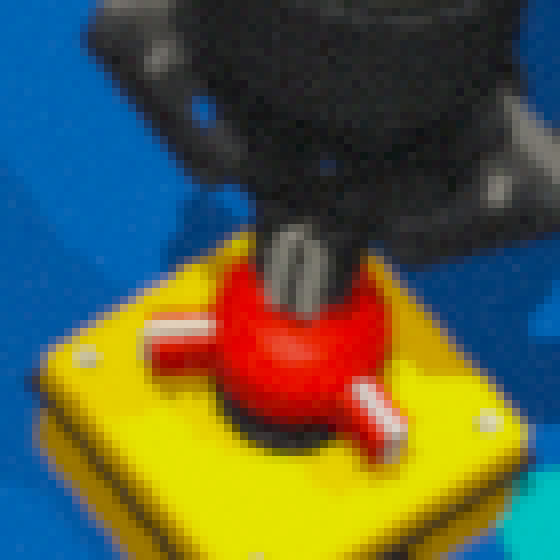

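The fingers at crop (300,315) now sit just over the head centre at (300,340), with the tip at z≈114 for a TCP of 71. I'm taking 43 mm as the offset and pressing.

Request:
move_arm(commands=[[[0,0,0.4],[0,0,0]],[[0,0,0.8],[0,0,0]],[[0,0,1.2],[0,0,0]],[[0,0,1.4],[0,0,0]],[[0,0,1.55],[0,0,0]],[[0,0,1.55],[0,0,0]]])

```text
t: 4.85
tool_pos: [593.3, 152.1, 56.0]
ee_rot: [0.0, 0.35, 0.937, 0.0]
ft_force: [-0.0, -0.4, 0.9]
width: 0.2
gripper_force: 0.4
```

Request:
move_arm(commands=[[[0,0,0.1],[0,0,0]],[[0,0,0.2],[0,0,0]],[[0,0,0.3],[0,0,0]],[[0,0,0.3],[0,0,0]]])

```text
t: 5.25
tool_pos: [593.5, 152.1, 54.4]
ee_rot: [0.0, 0.35, 0.937, 0.0]
ft_force: [-2.5, -0.5, 14.6]
width: 0.0
gripper_force: 7.1
```

Contact shows 14.6 N. Pressing on through the latch.

Request:
move_arm(commands=[[[0,0,0.1],[0,0,0]],[[0,0,0.2],[0,0,0]],[[0,0,0.3],[0,0,0]],[[0,0,0.4],[0,0,0]],[[0,0,0.5],[0,0,0]],[[0,0,0.5],[0,0,0]]])

```text
t: 5.85
tool_pos: [594.4, 152.3, 53.7]
ee_rot: [0.001, 0.35, 0.937, 0.002]
ft_force: [-12.3, -2.6, 59.8]
width: 0.1
gripper_force: 29.5
```

That's 60 N at only 54 mm, so the button probably already snapped down in the earlier step and is now on its stop. I'll lift off and look.

Request:
move_arm(commands=[[[0,0,-0.5],[0,0,0]],[[0,0,-1.5],[0,0,0]],[[0,0,-3.0],[0,0,0]],[[0,0,-4.5],[0,0,0]],[[0,0,-5.5],[0,0,0]],[[0,0,-5.5],[0,0,0]]])

```text
t: 6.45
tool_pos: [594.1, 152.3, 104.7]
ee_rot: [0.001, 0.35, 0.937, 0.001]
ft_force: [0.2, 0.7, -0.8]
width: -0.5
gripper_force: 0.0
```

Run:
```python
from h import *
s=snap("scene"); P=cloud(s); im=s["image"]; P0=cloud(dict(np.load("scene0.npz")))
for v in range(217,232,2): print(v,P[v,318:334:3,2].round(),P0[v,318:334:3,2].round())
st=sense(); print(st["tool_pos"],st["ft_force"],st["t"])
hsv=cv2.cvtColor(im,cv2.COLOR_RGB2HSV); P52=P
m=(cv2.inRange(hsv,(0,0,120),(180,110,255))>0)&(np.hypot(P[...,0]-593,P[...,1]-152)<46)&(P[...,2]>70)
d=P[m]; print("ribs z",d[:,2].round(),np.degrees(np.arctan2(d[:,1]-152,d[:,0]-593)).round())
cv2.imwrite("pics/lift.png",cv2.resize(im[180:250,290:360],(560,560),interpolation=cv2.INTER_NEAREST)[...,::-1])
```

```text
217 [91. 94. 94. 91. 90. 91.] [ 96.  97. 102. 100. 103. 101.]
219 [90. 92. 96. 92. 93. 93.] [ 96.  98. 101. 102. 100.  97.]
221 [88. 88. 95. 94. 91. 88.] [ 94.  97. 102. 100.  99. 100.]
223 [90. 94. 90. 92. 92. 92.] [ 93.  96.  96. 100. 100.  97.]
225 [88. 87. 92. 92. 90. 90.] [90. 97. 97. 95. 97. 94.]
227 [78. 84. 90. 90. 90. 89.] [82. 93. 96. 91. 92. 92.]
229 [75. 81. 86. 88. 86. 86.] [57. 85. 87. 93. 89. 89.]
231 [57. 75. 82. 81. 79. 84.] [60. 58. 80. 82. 86. 87.]
[593.60519934 152.23310393 103.79333155] [-0.1416878  -0.3499014  -0.55433634] 6.5
ribs z [601. 599. 599. ...  80.  78.  73.] [-146. -149. -150. ...   20.   24.   22.]
```

View pics/lift.png

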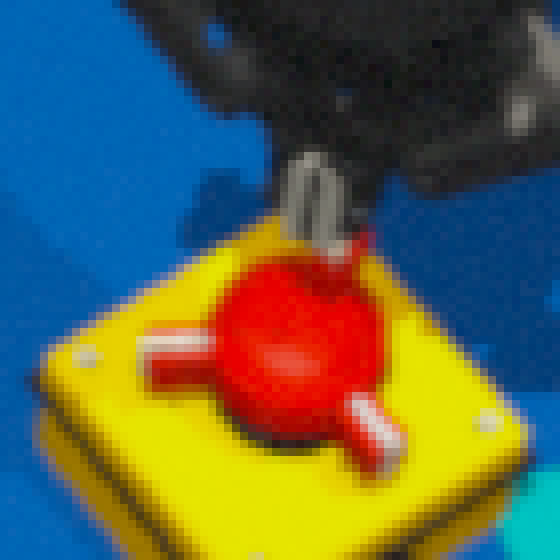

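The button is latched: the head top reads z≈92 and the head sits lower on its collar, with the fingers clear above it at crop (320,250). Contact on the stop puts the real tip about 38.5 mm above the reported TCP. Before lowering the tip beside a wing I'll check how much room the gripper body has above the tip.

Run:
```python
from h import *
s=snap("scene"); P=cloud(s); st=sense(); p=st["tool_pos"]; T=rot(st["ee_rot"])
w=(np.hypot(P[...,0]-p[0],P[...,1]-p[1])<110)&(P[...,2]>128)&(P[...,2]<330)&(s["z_map"]>0)
L=(P[w]-p)@T; tipz=p[2]+38.5; h=P[w][:,2]-tipz
print(p,"tool x/y/height above tip")
for lo in range(-100,100,10):
    k=(L[:,1]>=lo)&(L[:,1]<lo+10)
    if k.sum()>3: 
        i=np.argsort(h[k])[:max(3,k.sum()//30)]; print("y",lo,k.sum(),"hmin",h[k][i].mean().round(),"x there",L[k][i,0].mean().round(), "x range",np.percentile(L[k][:,0],[2,98]).round())
for hb in range(0,100,10):
    k=(h>=hb)&(h<hb+10); print("h",hb,k.sum(),"y",np.percentile(L[k][:,1],[3,97]).round(),"x",np.percentile(L[k][:,0],[3,97]).round())
```

```text
[593.1578082  152.11004462 103.11211766] tool x/y/height above tip
y -70 7 hmin 86.0 x there -5.0 x range [-12.   7.]
y -60 75 hmin 76.0 x there -11.0 x range [-13.  11.]
y -50 100 hmin 62.0 x there -11.0 x range [-13.   5.]
y -40 134 hmin 50.0 x there -6.0 x range [-21.   9.]
y -30 153 hmin 45.0 x there -10.0 x range [-31.   4.]
y -20 164 hmin 13.0 x there -6.0 x range [-36.  -5.]
y -10 248 hmin 8.0 x there -10.0 x range [-38.   4.]
y 0 220 hmin 5.0 x there -8.0 x range [-38.  -5.]
y 10 245 hmin 13.0 x there -5.0 x range [-37.   3.]
y 20 233 hmin 48.0 x there -12.0 x range [-32.   8.]
y 30 257 hmin 54.0 x there -9.0 x range [-22.   8.]
y 40 110 hmin 64.0 x there -12.0 x range [-13.   6.]
y 50 88 hmin 75.0 x there -11.0 x range [-14.  12.]
y 60 12 hmin 88.0 x there -2.0 x range [-11.  11.]
h 0 18 y [-11.   9.] x [-12.  -4.]
h 10 42 y [-13.  13.] x [-12.   1.]
h 20 35 y [-12.  14.] x [-12.  -2.]
h 30 38 y [-10.  13.] x [-12.   6.]
h 40 72 y [-29.  28.] x [-13.   3.]
h 50 187 y [-34.  33.] x [-13.   9.]
h 60 103 y [-43.  42.] x [-16.   9.]
h 70 154 y [-49.  50.] x [-17.   3.]
h 80 181 y [-56.  58.] x [-17.  -3.]
h 90 263 y [-59.  60.] x [-19.  11.]
```

The finger is about 24 x 26 mm and stays that thin up to 40 mm above its real tip, and the body sits well above the head. I'll move to the counter-clockwise side of the 139° wing and lower the tip to z≈60, which is a reported 21.5.

Request:
move_arm(commands=[[[1.5,-1,0],[0,0,0]],[[3,-2.1,0],[0,0,0]],[[4,-2.9,0],[0,0,0]],[[4,-2.9,1],[0,0,0]],[[4,-2.9,2.5],[0,0,0]],[[4,-2.9,4],[0,0,0]],[[4,-2.9,5],[0,0,0]],[[4,-2.9,6],[0,0,0]],[[4,-2.9,7],[0,0,0]],[[4,-2.9,7.8],[0,0,0]],[[4,-2.9,8.15],[0,0,0]],[[4,-2.9,8.15],[0,0,0]]])

```text
t: 7.75
tool_pos: [543.9, 156.3, 21.2]
ee_rot: [-0.0, 0.35, 0.937, -0.0]
ft_force: [0.0, 0.5, 0.3]
width: 0.2
gripper_force: 0.0
```

Request:
move_arm(commands=[[[0,0.6,0],[0,0,0]],[[0,0.9,0],[0,0,0]],[[0.18,1.31,0],[0,0,0.1]],[[0.32,1.74,0],[0,0,0.2]],[[0.41,2.17,0],[0,0,0.3]],[[0.46,2.62,0],[0,0,0.4]],[[0.47,3.06,0],[0,0,0.5]],[[0.43,3.51,0],[0,0,0.6]],[[0.35,3.95,0],[0,0,0.7]],[[0.29,4.17,0],[0,0,0.75]],[[0.29,4.17,0],[0,0,0.75]]])

```text
t: 8.85
tool_pos: [568.1, 189.9, 21.8]
ee_rot: [-0.001, 0.669, 0.744, -0.001]
ft_force: [-4.7, -1.1, 1.7]
width: 0.0
gripper_force: 2.4
```

Run:
```python
from h import *
s=snap("scene"); P=cloud(s); im=s["image"]
for v in range(217,232,2): print(v,P[v,315:334:3,2].round())
st=sense(); print(st["tool_pos"],st["ft_force"],st["t"])
cv2.imwrite("pics/twist.png",cv2.resize(im[180:250,290:360],(560,560),interpolation=cv2.INTER_NEAREST)[...,::-1])
```

```text
217 [ 82.  96. 100.  97. 102. 102. 101.]
219 [ 89.  92.  99. 101.  98.  99.  99.]
221 [ 82.  91.  95. 101.  99.  98.  96.]
223 [ 82.  95.  97. 100.  99. 100.  98.]
225 [52. 91. 93. 95. 95. 96. 93.]
227 [48. 85. 94. 93. 94. 94. 92.]
229 [51. 58. 85. 87. 89. 88. 87.]
231 [51. 62. 58. 85. 88. 85. 60.]
[568.1186715  189.91329837  21.75972452] [-4.6828946  -2.39727613  2.27066395] 8.9
```

View pics/twist.png

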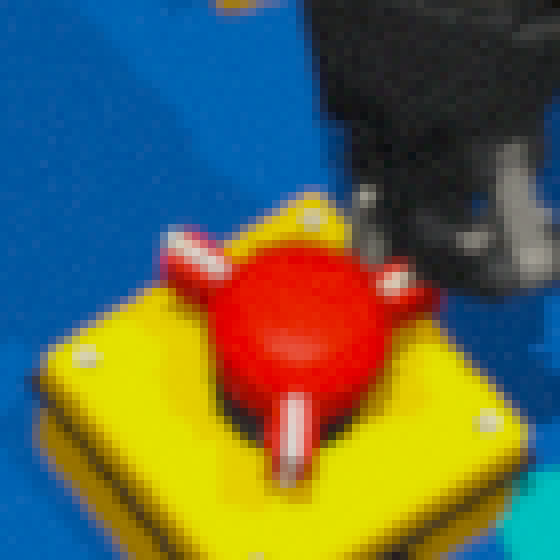

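The head top is back at z≈100, so the button has popped up. The wings are turned, with the finger against the wing at crop (400,270). Now I'll swing back so the head can spring home, then lift.

Request:
move_arm(commands=[[[-0.26,-0.79,0],[0,0,-0.1]],[[-0.66,-1.64,0],[0,0,-0.2]],[[-1.04,-1.95,0],[0,0,-0.3]],[[-1.45,-2.23,0],[0,0,-0.4]],[[-1.88,-2.46,0],[0,0,-0.5]],[[-2.34,-2.65,0],[0,0,-0.6]],[[-3.05,-2.85,0],[0,0,-0.75]],[[-3.05,-2.85,-1],[0,0,-0.75]],[[-3.05,-2.85,-3],[0,0,-0.75]],[[-3.05,-2.85,-6],[0,0,-0.75]],[[-3.05,-2.85,-9],[0,0,-0.75]],[[-3.05,-2.85,-10],[0,0,-0.75]]])

```text
t: 10.1
tool_pos: [546.1, 157.6, 125.4]
ee_rot: [0.002, 0.351, 0.936, 0.002]
ft_force: [0.6, 1.0, 0.5]
width: -0.4
gripper_force: 0.0
```

Run:
```python
from h import *
s=snap("scene"); P=cloud(s); im=s["image"]; a=np.load("scene0.npz"); P0=cloud(dict(a))
hsv=cv2.cvtColor(im,cv2.COLOR_RGB2HSV)
red=(cv2.inRange(hsv,(0,130,70),(8,255,255))>0)
c=np.array([593.3,152.1])
for Q in(P0,P):
    t=(np.hypot(*(Q[...,:2]-c).transpose(2,0,1))<9)&(Q[...,2]>85)&(Q[...,2]<115)
    d=Q[...,:2]-c; r=np.hypot(d[...,0],d[...,1]); an=np.degrees(np.arctan2(d[...,1],d[...,0]))
    k=(r>30)&(r<43)&(Q[...,2]>72)&(Q[...,2]<96)&(np.abs(an-139)>50)
    print(np.median(Q[t][:,2]), np.degrees(np.angle(np.exp(3j*np.radians(an[k])).mean()))/3,k.sum())
st=sense(); p=st["tool_pos"]; T=rot(st["ee_rot"]); print(p,st["ft_force"],st["t"],T.round(4).tolist())
for tgt in([569.3,-203.2,110-38.5],): print("tool shift mm",((np.array(tgt)-p)@T).round(1))
```

```text
100.90939659354035 19.901341394569734 89
100.3064671619212 19.903502842769708 89
[546.14356319 157.63211771 125.60605905] [-0.20255873  0.97870207  0.56697765] 10.15 [[-0.7536, 0.6574, 0.0057], [0.6574, 0.7536, 0.0028], [-0.0024, 0.0058, -1.0]]
tool shift mm [-254.5 -257.    53.2]
```

The button is up and untwisted, as it was at the start. Going to the green button.

Request:
move_arm(commands=[[[-1,-1,0],[0,0,0]],[[-3,-3,0],[0,0,0]],[[-6,-6,0],[0,0,0]],[[-9,-9,0],[0,0,0]],[[-12,-12,0],[0,0,0]],[[-15,-15,0],[0,0,0]],[[-18,-18,0],[0,0,0]],[[-21,-21,0],[0,0,0]],[[-23.5,-23.5,0],[0,0,0]],[[-25,-25,0],[0,0,0]],[[-25.47,-25.5,0],[0,0,0]],[[-25.47,-25.5,0],[0,0,0]]])

```text
t: 11.35
tool_pos: [568.3, -204.1, 120.5]
ee_rot: [-0.001, 0.351, 0.936, -0.0]
ft_force: [-0.3, -0.3, -0.3]
width: -0.0
gripper_force: 0.0
```

Request:
move_arm(commands=[[[0,0,1],[0,0,0]],[[0,0,3],[0,0,0]],[[0,0,5],[0,0,0]],[[0,0,6],[0,0,0]],[[0,0,6.5],[0,0,0]],[[0,0,6.5],[0,0,0]]])

```text
t: 11.95
tool_pos: [569.1, -202.2, 56.1]
ee_rot: [-0.001, 0.349, 0.937, 0.0]
ft_force: [-0.5, -0.3, -0.2]
width: -0.1
gripper_force: 0.0
```

Run:
```python
from h import *
s=snap("scene"); P=cloud(s); st=sense(); p=st["tool_pos"]; T=rot(st["ee_rot"])
w=(np.hypot(P[...,0]-p[0],P[...,1]-p[1])<40)&(P[...,2]>p[2]+24)&(P[...,2]<p[2]+75)
L=(P[w]-p)@T; print(p,st["ft_force"],st["t"])
for hb in range(20,75,5):
    k=(-L[:,2]>=hb)&(-L[:,2]<hb+5); print(hb,k.sum(),L[k].mean(0).round(1) if k.any() else "", P[w][k].mean(0).round(1) if k.any() else "")
```

```text
[ 569.45493693 -202.60343062   56.76391271] [ 0.39754271 -0.89884129 -0.13456674] 12.0
20 0  
25 0  
30 0  
35 0  
40 8 [ -9.1   1.9 -43.3] [ 577.6 -207.2  100.1]
45 12 [ -8.3   2.5 -47.8] [ 577.4 -206.2  104.5]
50 13 [ -6.7   7.2 -52.6] [ 579.3 -201.6  109.4]
55 14 [ -8.6   2.9 -58.2] [ 577.8 -206.   115. ]
60 10 [ -8.1   5.1 -62.7] [ 578.9 -204.1  119.4]
65 11 [ -8.8   3.5 -68. ] [ 578.4 -205.8  124.7]
70 7 [ -8.6   3.3 -72.5] [ 578.1 -205.8  129.3]
```

The finger offset is the same here. Pressing with force checks.

Request:
move_arm(commands=[[[0,0,0.6],[0,0,0]],[[0,0,1.2],[0,0,0]],[[0,0,1.7],[0,0,0]],[[0,0,2.1],[0,0,0]],[[0,0,2.4],[0,0,0]],[[0,0,2.4],[0,0,0]]])

```text
t: 12.6
tool_pos: [569.2, -203.1, 32.4]
ee_rot: [-0.0, 0.35, 0.937, -0.0]
ft_force: [-0.4, 0.8, 3.4]
width: -0.3
gripper_force: 1.6
```

Contact shows 3.4 N. Pressing on until it bottoms, well above 5 N.

Request:
move_arm(commands=[[[0,0,0.2],[0,0,0]],[[0,0,0.35],[0,0,0]],[[0,0,0.45],[0,0,0]],[[0,0,0.5],[0,0,0]],[[0,0,0.5],[0,0,0]]])

```text
t: 13.1
tool_pos: [569.3, -203.1, 29.3]
ee_rot: [0.0, 0.35, 0.937, 0.0]
ft_force: [-5.2, 2.1, 20.8]
width: -0.2
gripper_force: 10.0
```

It's on the stop at 20.8 N and a reported z of 29.3, which is where it should bottom. Letting go.

Request:
move_arm(commands=[[[0,0,-0.5],[0,0,0]],[[0,0,-1.5],[0,0,0]],[[0,0,-4],[0,0,0]],[[0,0,-7],[0,0,0]],[[0,0,-10],[0,0,0]],[[0,0,-12],[0,0,0]],[[0,0,-12],[0,0,0]],[[0,0,-12],[0,0,0]]])

```text
t: 13.9
tool_pos: [569.4, -203.1, 148.0]
ee_rot: [0.0, 0.35, 0.937, 0.0]
ft_force: [-0.2, 1.0, -0.1]
width: 0.2
gripper_force: 0.0
```

Run:
```python
from h import *
s=snap("scene"); P=cloud(s); P0=cloud(dict(np.load("scene0.npz")))
for Q in(P0,P):
    f=lambda x,y,r,lo,hi:(lambda k:(Q[k].mean(0).round(1),k.sum()))((np.hypot(Q[...,0]-x,Q[...,1]-y)<r)&(Q[...,2]>lo)&(Q[...,2]<hi))
    print("red",f(593,152,9,85,115),"green",f(569,-203,14,60,90),"jar",f(528,-12,45,55,75),"tape",f(690,-27,60,12,35),"meter",f(380,28,75,20,45))
print(sense()["t"],sense()["ft_force"])
print(bot.hand_in())
```

```text
red (array([593.3, 152.3, 100.6]), np.int64(49)) green (array([ 569.7, -203. ,   72.8]), np.int64(153)) jar (array([529.3, -12. ,  63.7]), np.int64(365)) tape (array([690.9, -26.6,  20.3]), np.int64(625)) meter (array([383.7,  35. ,  29.5]), np.int64(1390))
red (array([593.3, 152.3, 100.2]), np.int64(53)) green (array([ 569.9, -202.5,   72.6]), np.int64(153)) jar (array([529.2, -12.2,  63.7]), np.int64(364)) tape (array([690.8, -26.5,  20.4]), np.int64(611)) meter (array([383.7,  34.9,  29.6]), np.int64(1381))
13.95 [ 0.32624392  0.25367027 -1.38063893]
the job is handed in; nothing more can be done
None
```

The emergency-stop test is done and handed in at about 14 s: the red button latched, was released by turning a wing clockwise and sprang back, then the green button was pressed fully and let go, and the tape, jar and meter have not moved.

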